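# Start the flange nut on the bat stand's stud

### The job

Pick up the brass flange nut and set it, flange down, on the upright threaded stud in the middle of the round wooden bat. Holding it lightly, back it off (anticlockwise seen from above) until you feel the thread drop in, then screw it down clockwise until its flange is fully down on the steel washer, and let go. Never press or turn hard against a stop - the thread is easily damaged - and leave the pots, the jar, the steel ring and the white ceramic post where they stand.

Things in the scene. Friction and masses are not known exactly. Their poses are not given: they have to be found in the camera images.
- nut: Brass flange nut, 0.26 kg, flange down. Origin: centre of its underside, z up. Hexagon 50 mm across the flats (58 over the corners), 6 to 34 mm above the underside; x is square to a pair of flats, flats every 60 degrees. Flange 62 mm wide, 6 mm thick. Grip two facing flats above the flange. In jaws 2 mm wider than the flats it has 0.1 rad of play and can sink or screw down by itself.
- nut_teeth (a point): On the nut's axis, 8 mm above its underside, at the height of its thread: three short round teeth 3.5 mm thick, 120 degrees apart, in a bore about 35 mm wide, leaving a 27 mm opening. The top 8 mm of the bore are a smooth 27 mm guide collar.
- stand: The fixed bat stand: green cast foot, round wooden bat 180 mm wide with its top 48 mm above the table, and on it a steel washer 76 mm wide and 4 mm thick round the stud. Origin: centre of the foot on the table; its yaw says nothing of the thread. Force between nut and stand (stud, washer) must stay under 60 N: a resisting moment above 0.1 N m or push above 10 N means a stop.
- seat (a point): Centre of the top of the steel washer, 52 mm above the table, z up; the stud rises from it. The nut is fully down when its underside lies on the washer. Once the thread has dropped in, 100 to 140 degrees clockwise bring it there; stop there (it goes tight half a radian later).
- stud_top (a point): Centre of the top end of the steel stud, 50 mm above seat. The stud never turns. Its top 26 mm are a plain pilot 25 mm in diameter with a 4 mm bevel (1 mm of radial play in the nut).
- thread (a point): On the stud's axis, 20 mm above seat: the flat blunt end of the coarse right-hand three-start thread, 33 mm wide, 7 mm of descent per 120 degrees. The turn of its starts is random and not measured. A nut set on usually lands here, underside 14 mm (on a stop: 18) above the washer; clockwise it then soon jams on a stop.
- gap (a point): On the stud's axis, 13 mm above seat: depth of the three entry gaps. Turned anticlockwise by up to about 100 degrees, the teeth slide off the thread's end and the nut drops by 7 to 8 mm, underside then 6 to 7 mm above the washer. The gaps leave about 0.15 rad of free turning, then anticlockwise meets a stop. Now and then a nut is set straight into the gaps.
- cup: Bystander: terracotta cup, 68 mm wide, 70 mm high; origin under its centre.
- bowl: Bystander: white bowl, 130 mm wide, 60 mm high; origin under its centre.
- glaze: Bystander: amber glaze jar with black cap, 72 mm wide, 90 mm high; origin under its centre.
- spacer: Bystander: dark steel spacer ring, 60 mm wide, 22 mm high, smooth 38 mm bore; origin under its centre.
- prop: Bystander: white ceramic post, 40 mm wide, 60 mm high; origin under its centre.
There are look-alikes about, which are no part of the job. Of the things shaped like the nut, the brass one is meant.

How it is judged:
By the outcome, as a careful person would: the job done as asked, in the order asked, and still so for the second after the job is handed in, with the robot touching nothing.
It also fails if it takes over 72 s, if anything falls off the work surface, if the arm or the gripper's body presses on something with over 40 N, if the wrist force passes 120 N, or if a joint passes its speed limit or range.

### The arm

A 6-joint arm with a two-finger parallel gripper is mounted at the origin on the work surface. World frame = base frame: x ahead of the robot, y to its left, z up, the work surface at z = 0. Lengths are in m, angles in degrees, forces in N, time in s.
With the tool pointing down it reaches from about 0.375 to 0.975 m from the base axis. Payload 3.8 kg.
Tool frame: the origin (TCP) lies on the front face of the gripper's body, between the roots of the fingers; the fingertips stand 73 mm ahead of it and the grasp point (between the pads) lies 54 mm ahead of it; z points along the fingers, y is the line along which they close (so a half turn about z gives the same grasp; the last joint's range is limited). The gripper opens to 85 mm and grips with 20 to 120 N. Pads are 22 mm wide; open, the fingers measure 114 mm over their backs; the gripper's body (76 mm by 85 mm) begins 54 mm behind the grasp point. The pads swing forward as they close: fully open they stand 13 mm farther back than shut.
Start: joints at [-71.671, 15.12, 91.902, -0, 72.978, -2.114], TCP at [0.236, -0.632, 0.304] pointing down, gripper open.
Joint ranges: [-150.88, 150.88], [-54.13, 125.18], [17.81, 147.31], [-75.09, 255.09], [0, 152.58], [-146.25, 146.25]. Speed limits (degrees/s): [147.25, 147.25, 180, 180, 180, 180].

### API

Orientations are given as a 3x3 rotation matrix whose columns are the frame's x, y, z axes.
In Python, from cell import r gives the robot as it stands. The module is installed in compiled form; this text tells all that it offers. Calls block until the motion is done:
- r.move_pose(position, orientation): joint-space move of the TCP to a pose.
- r.move_l(position, max_speed=0.15, attitude=None, threshold=None): straight line of the TCP; attitude=None keeps the orientation; max_speed is the mean speed in m/s. With threshold (N) it stops when the force on the tool has changed by that much, and returns True; else False.
- r.move_joints(angles): joint-space move.
- r.command_gripper(opening, f_grip=None): finger opening in m; f_grip is the grip in N (None keeps the last); returns when the fingers have stopped.
- r.dwell(seconds).
- r.ik(position, orientation): joint angles nearest the present ones, or None.
- r.sense(): the state.
- r.snapshot(name): name is "scene" or "top"; returns a dict with "color" (400x640x3 uint8, red, green, blue), "vertical_fov" (degrees; the focal length in pixels is half the picture's height over the tangent of half this angle, whatever the lens; pixels are square), "cx", "cy" (the principal point, pixels), "R" (3x3) and "t" (3): a world point X has camera coordinates R X + t. Camera axes: x right, y down, z forward; pixel columns grow to the right and rows downward; lengths in m; the calibration is good to about 2 mm. A picture is of the moment at which its call begins. There is no depth.
A pose or a line that the arm cannot do raises r.Unreachable and nothing moves.
- r.job_done(): hands the job in; it is judged then, once.
The state is a dict: "t": time; "joint_pos": joint angles; "dq": joint speeds; "joint_torque": joint torques, N m; "ee_pos": TCP position; "tcp_rot": TCP orientation; "force": force on the tool from outside, world axes, zero at the start; "wrist_torque": the same for the moment, N m; "finger_gap": finger opening in m; "gripper_force": force on a finger pad.
Only numpy, scipy, OpenCV 4.12 (cv2) and the standard library are available. Lean on these libraries where they do the work, as an engineer would, in place of code of your own. Each camera call takes 0.05 s, during which the arm holds its last target. There are 200 camera calls.

## Working session

There is one attempt and no reset: what is moved stays moved. The work goes in short steps, each a Python script; the robot and the scene stay as the last script left them, time stands still between calls to the robot, and variables do not carry over. Pictures are saved under pics/ and viewed, at most 10 in all, crops included, and the job is handed in when it is done.

```bash
mkdir -p pics
cat > h.py <<'E'
import numpy as np, cv2
from cell import r
def snap(name,f,crop=None,s=1):
    d=r.snapshot(name); im=d["color"][...,::-1]
    if crop: x0,y0,x1,y1=crop; im=im[y0:y1,x0:x1]
    if s!=1: im=cv2.resize(im,None,fx=s,fy=s,interpolation=cv2.INTER_CUBIC)
    cv2.imwrite("pics/"+f,im); return d
def K(d):
    f=200/np.tan(np.radians(d["vertical_fov"])/2); return f
def ray(d,u,v,z):
    R=np.array(d["R"]);t=np.array(d["t"]);f=K(d)
    c=-R.T@t; w=R.T@np.array([(u-d["cx"])/f,(v-d["cy"])/f,1]); return c+w*(z-c[2])/w[2]
def proj(d,X):
    p=np.array(d["R"])@np.array(X)+np.array(d["t"]);f=K(d); return p[0]/p[2]*f+d["cx"],p[1]/p[2]*f+d["cy"]
E
python3 - <<'E'
from h import *
a=snap("top","top.png");b=snap("scene","scene.png")
for d in(a,b): print({k:np.round(d[k],3).tolist() for k in d if k!="color"}, -np.array(d["R"]).T@d["t"])
s=r.sense();print(s["t"],s["tcp_rot"],s["finger_gap"],s["wrist_torque"],s["force"])
E
```

```text
{'vertical_fov': 55.037, 'cx': 319.855, 'cy': 201.008, 'R': [[0.027, -0.999, 0.018], [-0.988, -0.029, -0.153], [0.154, -0.013, -0.988]], 't': [-0.034, 0.586, 1.045]} [ 0.41903341 -0.00364531  1.12278526]
{'vertical_fov': 53.625, 'cx': 324.195, 'cy': 198.87, 'R': [[-0.166, 0.986, 0.007], [0.719, 0.126, -0.684], [-0.675, -0.109, -0.73]], 't': [0.096, -0.353, 1.624]} [1.3661666  0.12616044 0.9429672 ]
0.1 [[ 9.37034246e-01  3.49236922e-01 -6.27478152e-04]
 [ 3.49237473e-01 -9.37032208e-01  1.95650295e-03]
 [ 9.53158287e-05 -2.05244915e-03 -9.99997889e-01]] 0.08525309347163634 [ 0.00834895 -0.00559631  0.00819884] [-0.04889787 -0.44814993  0.22875558]
```

View pics/top.png

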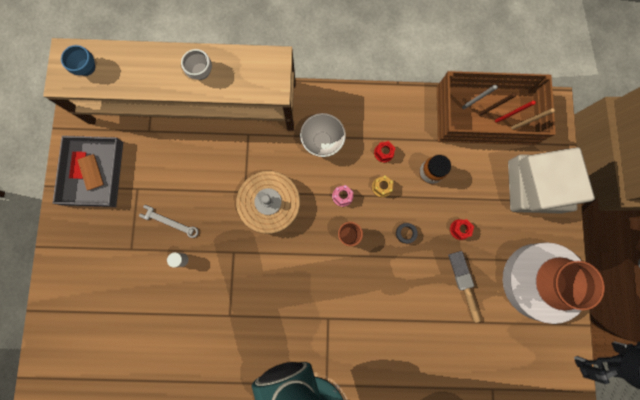

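View pics/scene.png

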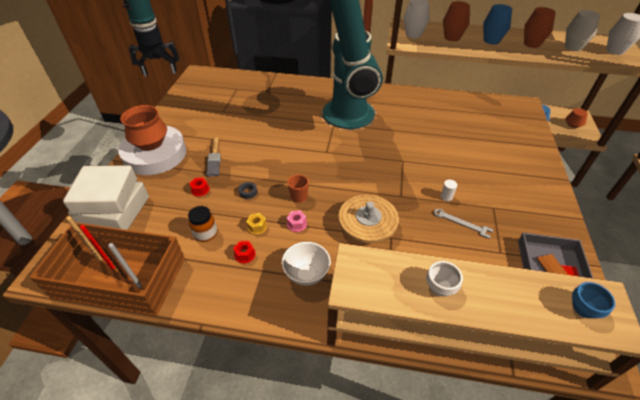

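Shaped like the nut in the top view: pink (342,195), yellow (384,186), red (385,152) and red (462,229). The yellow one fits "brass", so I'll confirm it in an enlarged crop together with the stand.

Run:
```python
from h import *
a=r.snapshot("top");b=r.snapshot("scene")
A=a["color"][...,::-1];B=b["color"][...,::-1]
rs=lambda im,s:cv2.resize(im,None,fx=s,fy=s,interpolation=cv2.INTER_CUBIC)
# top nut crop x 360..408,y162..210 ; top stand crop 236..300,168..236
p=[rs(A[162:212,320:410],4.4),rs(B[195:245,230:320],4.4)]
q=[rs(A[170:236,234:302],4),rs(B[190:250,335:403],4)]
im=np.zeros((530,720,3),np.uint8)
im[0:220,0:396]=p[0];im[225:445,0:396]=p[1]
im[0:264,400:672]=q[0];im[270:510,400:672]=q[1]
cv2.imwrite("pics/c1.png",im)
```

```text
(no output)
```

View pics/c1.png

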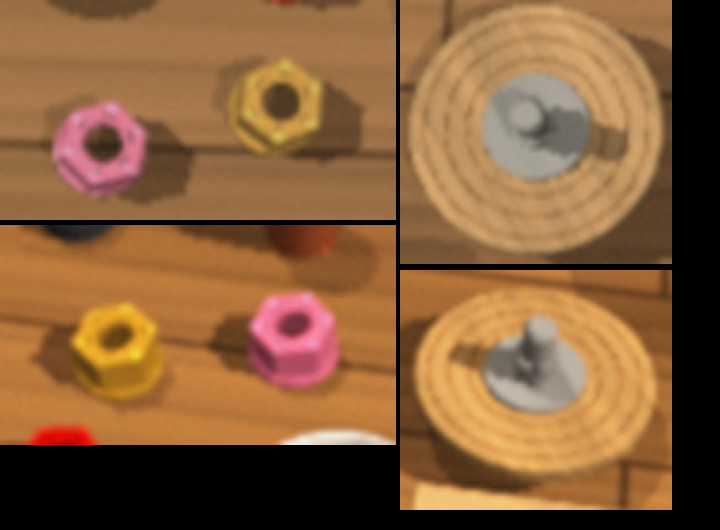

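The crop confirms it: yellow-brass is at top px (384,185), the neighbour is clearly pink. Stud top is at about (265.3,199.3) and washer centre at (268.3,201.5) in the top view; in the scene view they are at (370.3,204.5) and (368.8,215.5).

```bash
cat > meas.py <<'E'
from h import *
from scipy.optimize import minimize
def sil(d,x,y,yaw,z0=0.,S=8):
    a=np.radians(np.arange(0,360,10)); pts=[(x+.031*np.cos(t),y+.031*np.sin(t),z0+z) for t in a for z in(0,.006)]
    c=np.radians(np.arange(30,390,60))+yaw
    hx=[(x+.0289*np.cos(t),y+.0289*np.sin(t),z0+.034) for t in c]
    hull=cv2.convexHull(np.float32([proj(d,p) for p in pts+hx]))
    return hull
def mask(d):
    h=cv2.cvtColor(d["color"],cv2.COLOR_RGB2HSV).astype(int); return ((h[...,0]>20)&(h[...,0]<34)&(h[...,1]>125)&(h[...,2]>90))
def fitnut(views,x0,y0,z0=0.):
    ms=[]
    for d in views:
        u,v=map(int,proj(d,(x0,y0,z0+.02)));y,x=v-22,u-24
        m=mask(d)[y:y+44,x:x+48].astype(np.uint8)
        n,l,s,c=cv2.connectedComponentsWithStats(m); k=1+np.argmax(s[1:,4]); m=(l==k).astype(np.uint8)
        cs=cv2.findContours(m,0,1)[0];m=cv2.drawContours(m,cs,-1,1,-1); ms.append((d,m.astype(float),x,y)); 
    def cost(p):
        e=0
        for d,m,x,y in ms:
            h=sil(d,p[0],p[1],p[2],z0); im=np.zeros((352,384),np.uint8)
            cv2.fillConvexPoly(im,np.int32(np.round(((h-[x,y]+.5)*8-.5)*16)),1,shift=4)
            e+=np.abs(cv2.resize(im.astype(float),(48,44),interpolation=cv2.INTER_AREA)-m).sum()
        return e
    best=min((minimize(cost,[x0,y0,w],method="Nelder-Mead",options=dict(initial_simplex=[[x0,y0,w],[x0+.004,y0,w],[x0,y0+.004,w],[x0,y0,w+.15]])) for w in np.radians([-25,-15,-5,5,15,25])),key=lambda q:q.fun)
    print("nut",best.x[:2],np.degrees(best.x[2]),best.fun,[m.sum() for _,m,_,_ in ms]); return best.x
E
python3 - <<'E'
from meas import *
a=r.snapshot("top");b=r.snapshot("scene")
g=ray(a,383.9,185.2,.034);print(g, ray(b,230+117/4.4,195+(338-225)/4.4,.034))
fitnut([a],g[0],g[1]);fitnut([b],g[0],g[1]);x=fitnut([a,b],g[0],g[1])
for th in range(-30,30,5): pass
print("stud",ray(a,265.25,199.25,.102),ray(b,370.25,204.5,.102))
print("wash",ray(a,268.25,201.5,.052),ray(b,368.75,215.5,.052))
# bat ellipse
for (d,n) in((a,"a"),(b,"b")):
    h=cv2.cvtColor(d["color"],cv2.COLOR_RGB2HSV); u,v=map(int,proj(d,(*ray(a,267.5,201,.052)[:2],.052)))
    R=5;print(n,u,v)
for s in [r.sense()]: print(s["joint_pos"])
E
```

```text
[ 0.64035351 -0.20252597  0.034     ] [ 0.64832667 -0.19364915  0.034     ]
nut [ 0.76429864 -0.15465217] 27.269902777821432 6.0 [np.float64(6.0)]
nut [ 0.60782839 -0.19324681] 3.6176461951585472 339.5625 [np.float64(12.0)]
nut [ 0.64308282 -0.19712281] 6.473111748227718 712.4375 [np.float64(6.0), np.float64(12.0)]
stud [0.57847805 0.12946694 0.102     ] [0.58743124 0.13490096 0.102     ]
wash [0.58012542 0.12725304 0.052     ] [0.58608643 0.13489915 0.052     ]
a 267 200
b 367 214
[-7.16709142e+01  1.51400680e+01  9.19304552e+01 -2.30869690e-03
  7.29787730e+01 -2.11382564e+00]
```

Run:
```python
from h import *
a=r.snapshot("top");b=r.snapshot("scene")
for d,us in((a,[(375,190),(384,178),(390,190),(384,186),(342,185),(384,200),(405,185)]),(b,[(257,220),(250,226),(257,230),(262,228),(265,235),(240,235),(297,225)])):
    h=cv2.cvtColor(d["color"],cv2.COLOR_RGB2HSV)
    for u,v in us: print((u,v),d["color"][v,u],h[v,u])
```

```text
(375, 190) [116  87  39] [ 19 169 116]
(384, 178) [177 144  65] [ 21 161 177]
(390, 190) [207 173  79] [ 22 158 207]
(384, 186) [82 59 36] [ 15 143  82]
(342, 185) [177 115  95] [  7 118 177]
(384, 200) [143 103  65] [ 15 139 143]
(405, 185) [161 115  72] [ 14 141 161]
(257, 220) [100  67  18] [ 18 209 100]
(250, 226) [139  94  20] [ 19 218 139]
(257, 230) [162 109  29] [ 18 209 162]
(262, 228) [169 114  27] [ 18 214 169]
(265, 235) [152  95  46] [ 14 178 152]
(240, 235) [197 127  64] [ 14 172 197]
(297, 225) [176  76  95] [174 145 176]
```

```bash
cat > meas.py <<'E'
from h import *
from scipy.optimize import minimize
def ring(x,y,rad,z,n=36,ph=0): return [(x+rad*np.cos(t),y+rad*np.sin(t),z) for t in np.arange(n)*2*np.pi/n+ph]
def nutparts(p,z0=0.): 
    x,y,w=p; return [ring(x,y,.031,z0)+ring(x,y,.031,z0+.006)+ring(x,y,.0289,z0+.034,6,w+np.pi/6)]
def standparts(p):
    x,y=p[:2]; return [ring(x,y,.038,.048)+ring(x,y,.038,.052), ring(x,y,.0125,.052)+ring(x,y,.0125,.098)+ring(x,y,.0095,.102)]
brass=lambda h:(h[...,0]>=17)&(h[...,0]<30)&(h[...,1]>110)
steel=lambda h:(h[...,1]<75)
W,H,S=64,60,8
def fit(views,p0,parts,test,zc,close=0,steps=(.004,.004,.15),dump=None):
    ms=[]
    for d in views:
        u,v=map(int,proj(d,(p0[0],p0[1],zc)));y,x=v-H//2,u-W//2
        h=cv2.cvtColor(d["color"],cv2.COLOR_RGB2HSV).astype(int)[y:y+H,x:x+W]
        m=test(h).astype(np.uint8)
        n,l,s,c=cv2.connectedComponentsWithStats(m); k=l[H//2-12:H//2+12,W//2-12:W//2+12]; k=np.bincount(k[k>0]).argmax(); m=(l==k).astype(np.uint8)
        m=cv2.drawContours(m,cv2.findContours(m,0,1)[0],-1,1,-1); ms.append((d,m.astype(float),x,y))
    def ren(d,x,y,p):
        im=np.zeros((H*S,W*S),np.uint8)
        for q in parts(p):
            hl=cv2.convexHull(np.float32([proj(d,t) for t in q]))
            cv2.fillConvexPoly(im,np.int32(np.round(((hl-[x,y]+.5)*S-.5)*16)),1,shift=4)
        return cv2.resize(im.astype(float),(W,H),interpolation=cv2.INTER_AREA)
    cost=lambda p:sum(np.abs(ren(d,x,y,p)-m).sum() for d,m,x,y in ms)
    best=None
    for w in (np.radians([-25,-15,-5,5,15,25]) if len(p0)==3 else [0]):
        q=np.array(p0,float); 
        if len(q)==3:q[2]=w
        sx=[q]+[q+np.eye(len(q))[i]*steps[i] for i in range(len(q))]
        o=minimize(cost,q,method="Nelder-Mead",options=dict(initial_simplex=sx))
        if best is None or o.fun<best.fun: best=o
    print(np.round(best.x,4),best.fun,[m.sum() for _,m,_,_ in ms])
    if dump: cv2.imwrite(dump,np.hstack([np.vstack([cv2.resize(np.dstack([ren(d,x,y,best.x)*160,d["color"][y:y+H,x:x+W,1],m*160]).astype(np.uint8),None,fx=4,fy=4,interpolation=0),cv2.resize(d["color"][y:y+H,x:x+W,::-1],None,fx=4,fy=4)]) for d,m,x,y in ms]))
    return best.x
E
python3 - <<'E'
from meas import *
a=r.snapshot("top");b=r.snapshot("scene")
for i,vs in enumerate(([a],[b],[a,b])): fit(vs,[.643,-.197,0],nutparts,brass,.017,dump=f"pics/n{i}.png")
for i,vs in enumerate(([a],[b],[a,b])): fit(vs,[.582,.131],standparts,steel,.06,dump=f"pics/s{i}.png")
cv2.imwrite("pics/c2.png",np.hstack([cv2.imread("pics/n2.png")[:,::1],cv2.imread("pics/s2.png")])[:, :1024] if 0 else cv2.resize(np.hstack([cv2.imread("pics/n2.png"),cv2.imread("pics/s2.png")]),(800,375)))
E
```

```text
[ 0.6425 -0.2024  0.4454] 20.25 [np.float64(376.0)]
[ 0.6421 -0.1986  0.4277] 21.953125 [np.float64(371.0)]
[ 0.642  -0.2004  0.3776] 67.171875 [np.float64(376.0), np.float64(371.0)]
[0.5814 0.1294] 25.875 [np.float64(556.0)]
[0.5831 0.1331] 44.6875 [np.float64(401.0)]
[0.5815 0.1307] 89.328125 [np.float64(556.0), np.float64(401.0)]
```

View pics/c2.png

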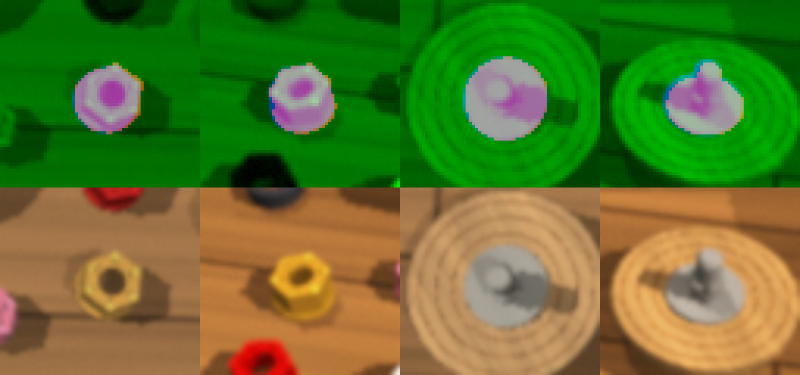

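Clean fits: nut at (0.642,-0.2005) with yaw about 25°, stand at (0.582,0.131). The two views agree to within 4 mm. Grasping now.

```bash
cat >> h.py <<'E'
def Rt(yang):  # tool down, y axis at yang deg
    a=np.radians(yang); y=np.array([np.cos(a),np.sin(a),0]); z=np.array([0,0,-1.]); return np.column_stack([np.cross(y,z),y,z])
def st(tag=""):
    s=r.sense(); print(tag,"t%.2f"%s["t"],"p",np.round(s["ee_pos"],4),"F",np.round(s["force"],1),"M",np.round(s["wrist_torque"],3),"gap %.4f"%s["finger_gap"],"gf",np.round(s["gripper_force"],1),"j6 %.1f"%s["joint_pos"][5]); return s
E
python3 - <<'E'
from h import *
n=[.642,-.2005]; R=Rt(-35.5)
r.move_pose([*n,.16],R); st("above")
r.command_gripper(.072); st()
print(r.move_l([*n,.080],.08,threshold=6)); st("down")
r.command_gripper(.045,30); st("grip")
E
```

```text
above t2.68 p [ 0.6419 -0.2017  0.1605] F [-0.5 -0.4 -0.2] M [-0.066 -0.01  -0.004] gap 0.0852 gf 0.0 j6 16.0
 t2.98 p [ 0.6419 -0.2011  0.1601] F [ 0.2 -0.7 -0.2] M [ 0.025  0.01  -0.006] gap 0.0720 gf 0.0 j6 16.0
False
down t4.12 p [ 0.6426 -0.2007  0.0808] F [ 0.3  0.2 -0.3] M [-0.034 -0.031 -0.015] gap 0.0720 gf 0.0 j6 16.0
grip t4.45 p [ 0.6428 -0.2008  0.0811] F [0.3 0.7 2.9] M [0.039 0.007 0.007] gap 0.0490 gf 33.1 j6 16.0
```

Run:
```python
from h import *
n=[.642,-.2005]; R=Rt(-35.5)
r.move_l([*n,.25],.25); st("lift")
r.move_pose([.582,.1312,.25],R); r.move_l([.582,.1312,.193],.15);r.dwell(.2); st("hover")
d=r.snapshot("top");e=r.snapshot("scene")
rs=lambda im:cv2.resize(im[...,::-1],None,fx=4,fy=4,interpolation=cv2.INTER_CUBIC)
p=[rs(x["color"][int(v)-60:int(v)+60,int(u)-45:int(u)+45]) for x in(d,e) for u,v in [proj(x,(.582,.131,.12))]]
cv2.imwrite("pics/c3.png",np.hstack(p))
```

```text
lift t5.28 p [ 0.6407 -0.2     0.2476] F [-0.5 -0.9 -3.2] M [0.03  0.021 0.009] gap 0.0493 gf 32.4 j6 16.0
hover t7.29 p [0.5831 0.1312 0.1947] F [ 0.1 -0.2 -2.8] M [-0.014 -0.007 -0.004] gap 0.0496 gf 32.4 j6 45.8
```

View pics/c3.png

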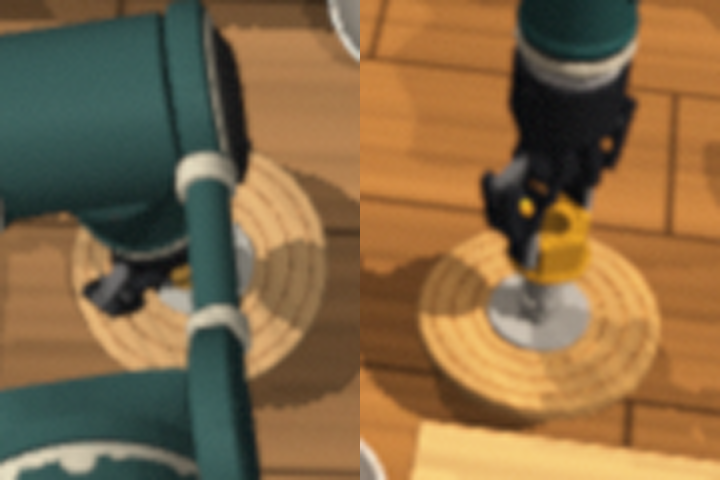

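The nut is held level above the stud. In the right half, flange centre is at about (548,278) against the stud axis at about (545,290), so alignment looks within about 2 mm. Descending by feel.

Run:
```python
from h import *
print(r.move_l([.582,.1312,.140],.03,threshold=4)); st("stop"); r.dwell(.2); st()
```

```text
True
stop t8.77 p [0.5819 0.1312 0.1467] F [-0.1 -0.3  5.5] M [-0.022  0.016 -0.005] gap 0.0493 gf 33.3 j6 45.8
 t8.97 p [0.5819 0.1312 0.1466] F [-0.1 -0.1  5.6] M [-0.024 -0.051  0.008] gap 0.0494 gf 33.3 j6 45.8
```

```bash
cat >> h.py <<'E'
def mz(n=3):
    v=[]
    for _ in range(n):
        s=r.sense(); v.append([s["wrist_torque"][2],s["force"][2]]); r.dwell(.01)
    return np.mean(v,0)
def turn(total,step,lim=.1,flim=8,dz=0.):
    "rotate by total deg (ccw +), TCP fixed; dz metres per degree ; stop on moment"
    s=r.sense(); p0=np.array(s["ee_pos"]); y=np.degrees(np.arctan2(s["tcp_rot"][1][1],s["tcp_rot"][0][1]))
    b=mz(5); print("base",b); a=0; log=[]
    while abs(a)<abs(total)-1e-6:
        a+=np.sign(total)*min(step,abs(total)-abs(a))
        r.move_joints(r.ik(p0+[0,0,dz*abs(a)],Rt(y+a)))
        m=mz(); log.append((round(float(a),1),round(float(m[0]-b[0]),3),round(float(m[1]),1)))
        if abs(m[0]-b[0])>lim or abs(m[1]-b[1])>flim: print("STOP"); break
    print(log); st(); return a
E
python3 - <<'E'
from h import *
r.command_gripper(.0515,20); st("cage")
r.move_l([.582,.1312,.1465],.05)
turn(15,3)
E
```

```text
cage t9.18 p [0.5807 0.1308 0.145 ] F [1.5 1.  0.8] M [-0.109 -0.26  -0.015] gap 0.0515 gf 0.7 j6 45.8
base [-0.00729936 -0.21393548]
[(3.0, -0.01, -0.1), (6.0, 0.007, -0.1), (9.0, 0.003, 0.1), (12.0, -0.015, -0.1), (15.0, 0.02, -0.2)]
 t10.85 p [0.5818 0.1312 0.1463] F [ 0.4 -0.   0. ] M [-0.021  0.029  0.013] gap 0.0513 gf 0.0 j6 30.9
```

Run:
```python
from h import *
turn(112,3,lim=.06,flim=6)
```

```text
base [-0.00921793 -0.15453323]
STOP
[(3.0, -0.009, -0.1), (6.0, 0.028, -0.4), (9.0, 0.024, 0.4), (12.0, -0.012, -0.1), (15.0, 0.025, -0.0), (18.0, -0.02, 0.3), (21.0, -0.009, 0.4), (24.0, 0.011, 0.6), (27.0, -0.031, 0.6), (30.0, -0.247, 0.8)]
 t13.64 p [0.5821 0.1311 0.1464] F [ 2.  -1.2  1.1] M [-0.239 -0.338 -0.262] gap 0.0515 gf 6.3 j6 1.1
```

Run:
```python
from h import *
turn(-6,3,lim=.3); 
print(r.move_l([.582,.1312,.1385],.02,threshold=3)); st("down")
e=r.snapshot("scene");u,v=map(int,proj(e,(.582,.131,.08)))
cv2.imwrite("pics/c4.png",cv2.resize(e["color"][v-45:v+45,u-45:u+45,::-1],None,fx=6,fy=6,interpolation=cv2.INTER_CUBIC))
for z in (.066,.058): print(z,[(round((x-u+45)*6),round((y-v+45)*6)) for q in ((.582+.031,.131,z),(.582+.025,.131,z+.034),(.582,.131+.031,z)) for x,y in [proj(e,q)]])
```

```text
base [-0.26183899  0.70400721]
[(-3.0, 0.127, 1.4), (-6.0, 0.184, 0.1)]
 t14.23 p [0.5819 0.1312 0.1462] F [0.4 0.2 0.4] M [ 0.036 -0.157 -0.035] gap 0.0513 gf 4.6 j6 7.0
True
down t14.44 p [0.5819 0.1312 0.1458] F [-0.2 -0.5  3.7] M [-0.032  0.051 -0.078] gap 0.0514 gf 3.8 j6 7.0
0.066 [(264, 337), (271, 281), (333, 297)]
0.058 [(263, 347), (270, 292), (331, 308)]
```

View pics/c4.png

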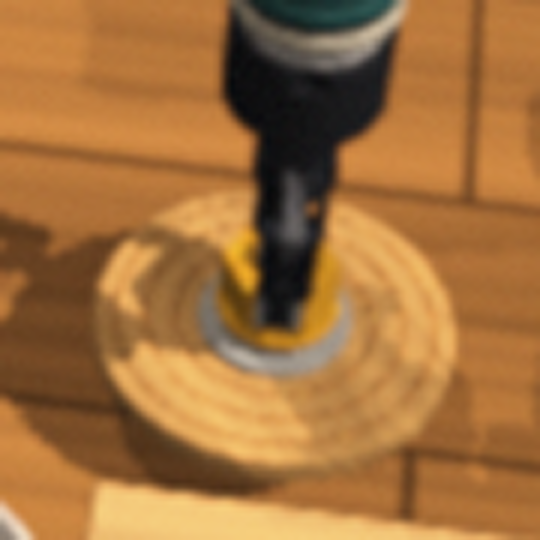

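The flange's front edge is at about row 350, against 337 predicted for undropped and 347 for dropped, so the nut seems to have dropped. The jaws are still wedged (gf 4), so I'll unwind them and feel for the flange.

Run:
```python
from h import *
r.move_l([.582,.1312,.1465],.05)
turn(-4,2,lim=.3); 
print(r.move_l([.582,.1312,.1375],.02,threshold=3)); st("down")
```

```text
base [ 0.00768384 -0.00837531]
[(-2.0, -0.017, -0.2), (-4.0, -0.018, -0.1)]
 t15.33 p [0.5816 0.1312 0.146 ] F [-1.1  0.3  0.2] M [-0.021  0.008  0.09 ] gap 0.0515 gf 0.0 j6 11.0
False
down t15.92 p [0.5819 0.1312 0.1373] F [-0.6 -0.2 -0.2] M [-0.063 -0.029 -0.048] gap 0.0515 gf 0.0 j6 11.1
```

```bash
cat > g.py <<'E'
from h import *
def touch(zmin,back=.001):
    c=r.move_l([.582,.1312,zmin],.02,threshold=2.5); s=st("touch %s"%c); z=s["ee_pos"][2]
    r.move_l([.582,.1312,max(z,zmin)+back],.05); return z
def regrasp(deg,z):
    "open, rotate tool by deg (ccw+), close to cage"
    s=r.sense(); y=np.degrees(np.arctan2(s["tcp_rot"][1][1],s["tcp_rot"][0][1]))
    r.command_gripper(.074,20); r.move_joints(r.ik([.582,.1312,z],Rt(y+deg))); r.command_gripper(.0515,20); st("regrasp")
E
python3 - <<'E'
from g import *
z=touch(.128,.002)
regrasp(60,max(z+.002,.135))
E
```

```text
touch True t16.27 p [0.5824 0.1313 0.1328] F [-0.5 -0.4  4.4] M [-0.01   0.091 -0.005] gap 0.0514 gf 2.2 j6 11.1
regrasp t18.20 p [0.5821 0.1313 0.135 ] F [1.  0.3 0.2] M [ 0.091 -0.04  -0.024] gap 0.0514 gf 0.2 j6 -48.9
```

Run:
```python
from g import *
turn(-96,4,lim=.08,flim=6)
```

```text
base [-0.00638781 -0.23023461]
[(-4.0, 0.008, -0.1), (-8.0, -0.017, -0.2), (-12.0, 0.002, 0.4), (-16.0, 0.021, -0.3), (-20.0, 0.008, 0.4), (-24.0, -0.009, 0.2), (-28.0, 0.002, -0.6), (-32.0, -0.02, -0.0), (-36.0, 0.004, 0.4), (-40.0, -0.008, 0.1), (-44.0, -0.015, 0.1), (-48.0, -0.009, -0.1), (-52.0, 0.027, -0.1), (-56.0, 0.021, 0.5), (-60.0, 0.021, 0.4), (-64.0, -0.005, 0.2), (-68.0, 0.042, 0.3), (-72.0, -0.011, -0.3), (-76.0, 0.017, -0.1), (-80.0, 0.022, -0.4), (-84.0, -0.0, 0.1), (-88.0, -0.003, -0.1), (-92.0, 0.003, 0.5), (-96.0, -0.01, 0.1)]
 t24.84 p [0.5821 0.1313 0.1351] F [-0.4  0.3  0. ] M [-0.014 -0.078 -0.047] gap 0.0514 gf 0.0 j6 46.9
```

Run:
```python
from g import *
z=touch(.1255,.0015)
turn(-15,3,lim=.06,flim=6)
z=touch(.1245,.0015)
e=r.snapshot("scene");u,v=map(int,proj(e,(.582,.131,.08)))
cv2.imwrite("pics/c5.png",cv2.resize(e["color"][v-45:v+45,u-45:u+45,::-1],None,fx=6,fy=6,interpolation=cv2.INTER_CUBIC))
for z in (.059,.052): print(z,[(round((x-u+45)*6),round((y-v+45)*6)) for q in ((.582+.031,.131,z),(.582+.025,.131,z+.034),(.582,.131+.031,z)) for x,y in [proj(e,q)]])
```

```text
touch True t25.26 p [0.5822 0.1313 0.1276] F [-0.4 -0.7  4.5] M [-0.027  0.07  -0.024] gap 0.0516 gf 2.2 j6 47.0
base [0.00748847 0.14755412]
[(-3.0, -0.031, -0.1), (-6.0, -0.009, 0.0), (-9.0, -0.036, 0.2), (-12.0, 0.013, -0.2), (-15.0, 0.012, -0.6)]
 t26.93 p [0.582  0.1312 0.1289] F [-0.5  0.2 -0.9] M [0.026 0.045 0.002] gap 0.0516 gf 0.1 j6 61.9
touch True t27.14 p [0.5823 0.1314 0.1273] F [-0.8 -0.6  4.4] M [-0.07   0.153  0.02 ] gap 0.0511 gf 2.5 j6 62.0
0.059 [(263, 346), (270, 291), (331, 307)]
0.052 [(262, 355), (269, 300), (330, 316)]
```

View pics/c5.png

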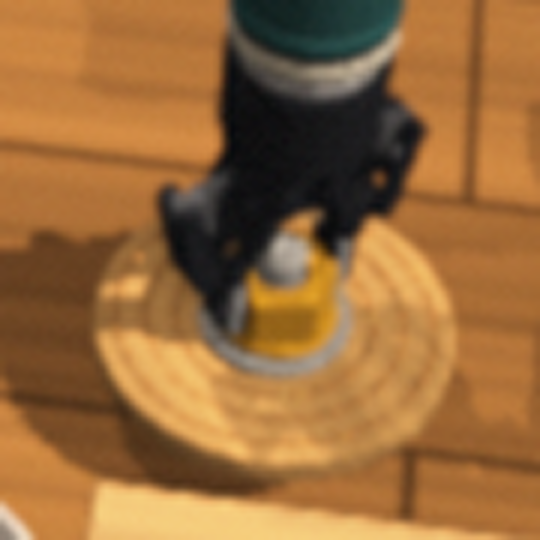

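The flange front is at about row 357 (355 predicted for fully down) and touch barely changed. Turning a little more to confirm, still well short of tight.

Run:
```python
from g import *
turn(-9,3,lim=.06,flim=6)
z=touch(.1235,.0015)
```

```text
base [0.01912457 0.24611539]
[(-3.0, -0.01, 0.3), (-6.0, -0.012, -0.2), (-9.0, -0.023, 0.5)]
 t28.31 p [0.5819 0.1312 0.1287] F [-0.2  0.2 -0.3] M [-0.068 -0.008  0.017] gap 0.0514 gf 0.0 j6 70.9
touch True t28.52 p [0.5822 0.1313 0.1274] F [-0.5  0.2  4. ] M [-0.051  0.09  -0.014] gap 0.0517 gf 2.2 j6 70.9
```

Run:
```python
from g import *
turn(-8,2,lim=.06,flim=6)
z=touch(.1235,.0015)
```

```text
base [-0.01875733  0.01850419]
STOP
[(-2.0, 0.015, 0.1), (-4.0, 0.041, 0.1), (-6.0, 0.068, -0.0)]
 t29.64 p [0.582  0.1312 0.1288] F [ 0.2  0.1 -0.5] M [ 0.028 -0.032  0.062] gap 0.0515 gf 0.0 j6 76.9
touch True t29.87 p [0.5824 0.1314 0.1274] F [-0.8 -0.8  4.2] M [0.008 0.12  0.047] gap 0.0516 gf 2.3 j6 76.9
```

Height is unchanged and a slight moment is just starting, so the nut is seated. Releasing and checking.

Run:
```python
from g import *
from meas import fit,ring,brass
turn(2,2,lim=.3)
r.command_gripper(.074,20); r.move_l([.582,.1312,.22],.15); r.move_pose([.45,-.25,.3],Rt(-70)); st("away")
a=r.snapshot("top");e=r.snapshot("scene")
for z0 in (.049,.052,.055,.058):
    def parts(p): x,y,w=p; return [ring(x,y,.031,z0)+ring(x,y,.031,z0+.006)+ring(x,y,.0289,z0+.034,6,w+np.pi/6)]
    f=lambda h: brass(h)&(h[...,1]>150)
    for n,d in(("top",a),("scene",e)): print(n,z0); fit([d],[.582,.131,0],parts,brass if n=="top" else f,.07)
rs=lambda im:cv2.resize(im[...,::-1],None,fx=6,fy=6,interpolation=cv2.INTER_CUBIC)
cv2.imwrite("pics/c6.png",np.hstack([rs(x["color"][int(v)-40:int(v)+40,int(u)-40:int(u)+25]) for x in(a,e) for u,v in [proj(x,(.582,.131,.07))]]))
```

```text
base [-0.00708179  0.03465182]
[(2.0, 0.021, -0.7)]
 t30.43 p [0.5819 0.1312 0.1286] F [0.5 0.1 0.1] M [-0.038 -0.008  0.017] gap 0.0514 gf 0.0 j6 75.0
away t33.07 p [ 0.4503 -0.2493  0.2995] F [ 0.3  0.2 -0.6] M [ 0.004 -0.045 -0.036] gap 0.0738 gf 0.0 j6 38.2
top 0.049
[ 0.583   0.1305 -0.0082] 27.1875 [np.float64(377.0)]
scene 0.049
[ 0.5775  0.1339 -0.0366] 122.375 [np.float64(317.0)]
top 0.052
[ 0.5826  0.1301 -0.0214] 28.421875 [np.float64(377.0)]
scene 0.052
[ 0.5801  0.1339 -0.0508] 122.703125 [np.float64(317.0)]
top 0.055
[0.5821 0.1298 1.0255] 30.03125 [np.float64(377.0)]
scene 0.055
[ 0.583   0.1338 -0.0324] 123.265625 [np.float64(317.0)]
top 0.058
[ 0.5815  0.1296 -0.0142] 32.0 [np.float64(377.0)]
scene 0.058
[ 0.5855  0.1338 -0.0574] 124.171875 [np.float64(317.0)]
```

View pics/c6.png

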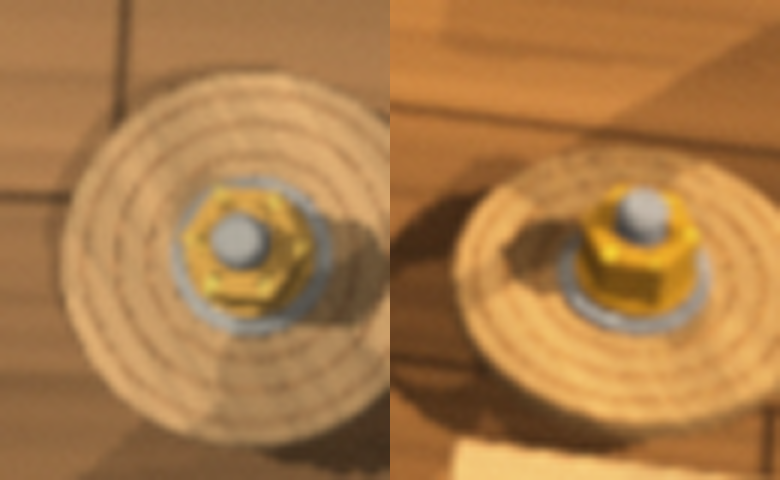

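Run:
```python
from h import *
from meas import ring
e=r.snapshot("scene")
P=lambda rad,z:max(proj(e,q)[1] for q in ring(.5825,.1325,rad,z,72))
print("washer lower edge",P(.038,.048),"upper",P(.038,.052),"bat front",P(.09,.048))
for z in(.052,.0535,.055,.058): print(z,P(.031,z), "hex top centre stud offset")
u,v=proj(e,(.6135,.128,.052)); print(u,v); u=int(round(u))
for y in range(int(v)-6,int(v)+8): print(y,e["color"][y,u-2:u+3].mean(0).round().astype(int), e["color"][y,u])
```

```text
washer lower edge 225.24171924824725 upper 224.36954989009075 bat front 239.48885949319185
0.052 222.5172770678927 hex top centre stud offset
0.0535 222.18867810955228 hex top centre stud offset
0.055 221.85945633143547 hex top centre stud offset
0.058 221.1991372195427 hex top centre stud offset
365.55219791145356 222.19322821443106
216 [115  75  18] [117  78  21]
217 [116  76  19] [117  77  19]
218 [120  79  20] [118  79  19]
219 [141  93  22] [140  93  23]
220 [170 114  27] [172 117  28]
221 [170 120  47] [174 122  45]
222 [162 132  95] [158 128  92]
223 [163 150 132] [164 152 134]
224 [160 144 128] [164 149 132]
225 [183 143 101] [184 145 105]
226 [215 159  92] [217 161  93]
227 [224 163  89] [225 165  91]
228 [220 157  84] [218 156  84]
229 [225 164  89] [221 158  86]
```

Run:
```python
from g import *
r.command_gripper(.0515,20)
r.move_pose([.518,.131,.18],Rt(90)); 
r.move_l([.518,.131,.122],.1,threshold=5); st("pre")
c=r.move_l([.518,.131,.112],.02,threshold=2.5); st("bat %s"%c)
r.move_l([.518,.131,.18],.15)
```

```text
pre t36.07 p [0.5184 0.1309 0.1222] F [-0.2 -0.3  0.1] M [-0.016  0.022 -0.012] gap 0.0512 gf 0.0 j6 -78.5
bat True t36.44 p [0.5188 0.1312 0.1173] F [-1.2 -0.5  5.7] M [-0.062  0.174  0.048] gap 0.0515 gf 2.6 j6 -78.5
```

Tip contact puts the flange top at 0.048 + (0.1274 − 0.1173) = 0.0581 m, against 0.058 m expected when fully seated. Handing in.

Run:
```python
from g import *
r.move_pose([.45,-.25,.3],Rt(-70)); st("away"); print(r.job_done())
```

```text
away t38.78 p [ 0.4499 -0.2495  0.2992] F [-1.   0.2 -0.5] M [-0.005  0.001  0.009] gap 0.0520 gf 0.0 j6 38.1
the job is handed in; nothing more can be done
None
```

The brass nut is on the stud and screwed down until its flange rests on the washer (flange top felt at 58.1 mm, 58 mm expected), then released, and the job was handed in at about 39 s; the call gave no verdict.

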